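# Seat and clamp the printing-plate carrier

### The arm

A 7-joint arm with a two-finger parallel gripper is mounted at the origin on the work surface. World frame = base frame: x ahead of the robot, y to its left, z up, the work surface at z = 0. Lengths are in m, angles in degrees, forces in N, time in s.
With the tool pointing down it reaches from about 0.425 to 0.95 m from the base axis. Payload 16.7 kg.
Tool frame: the origin (TCP) lies midway between the tips of the shut fingers; the grasp point (between the pads) lies ctrl.grasp_offset behind it (ctrl.grasp_offset is the distance from the TCP to the grasp point, in m); z points along the fingers, y is the line along which they close (so a half turn about z gives the same grasp; the last joint's range is limited). The gripper opens to 94 mm and grips with 3 to 60 N. Pads are 16 mm wide; open, the fingers measure 119 mm over their backs; the gripper's body (75 mm by 177 mm) begins 78 mm behind the grasp point.
Start: joints at [-84.54, 24.414, 4.234, 92.017, -1.954, 63.644, -3.845], TCP at [0.164, 0.655, 0.205] pointing down, gripper open.
Joint ranges: [-163.25, 163.25], [-28.42, 122.38], [-70.27, 78.77], [12.13, 141.07], [-58.53, 238.53], [9.26, 117.41], [-156.51, 156.51]. Speed limits (degrees/s): [108.29, 108.29, 136.94, 136.94, 172.46, 172.46, 172.46].

### API

Orientations are given as a 3x3 rotation matrix whose columns are the frame's x, y, z axes.
In Python, from station import ctrl gives the robot as it stands.
- The arm moves only by the tool step_arm, never from a script. Its argument "increments" is a list of rows, each a list of 3 entries, a list of its own where there are three numbers: the shift along the tool's x, y, z in m, then the turn, a rotation vector about the tool's x, y, z in degrees, then the gripper's target within -1 to 1 (shut at 1, half-way at 0, fully open at -1). A call has 1 to 10 rows; each row shifts and turns the commanded pose from where the row before left it, along the tool's axes as they then stand; what a row does not reach is not made up. A row lasts 1/12 s, in which the tool goes at most 41.7 mm and 7.16 degrees, less where a joint would pass 70% of its speed; a pose out of reach is approached as far as the arm can. A call with a gripper value outside its range is refused whole. The fingers move at their own pace and stop on an object; the grip force is fixed at half the most. Time passes only in rows, so rows that do not move let the fingers close. It gives the time, the measured TCP pose, the force, the opening and the grip force at its end, in the units of the state.
- ctrl.get_obs(): the state, without advancing time (a new reading comes with each control period).
- ctrl.read_camera(name): name is "scene" or "top"; returns (picture, depth): 384x512x3 uint8, red, green, blue; 384x512 float32, m along the optical axis (not along the pixel's ray), 0 where there is no reading.
- ctrl.get_calibration(name): a dict with "fx", "fy", "cx", "cy" (pixels), "T" (4x4, takes a point from camera to world coordinates). Camera axes: x right, y down, z forward; pixel columns grow to the right and rows downward; lengths in m; the calibration is good to about 2 mm. A picture is of the moment at which its call begins. get_calibration takes no time and is no camera call.
- ctrl.job_done(): hands the job in; it is judged then, once.
Trained networks look in the newest picture that a camera, given by its name, has taken for a name from the list of things; names that differ only in an ending like _2 or _b are one class to them, and where a whole thing is asked for, a point or a joint stands for the part that bears it (a point fixed in the world has none). Each returns a list of dicts, best first, with "score" (0 to 1); they miss things now and then, are a little off and sometimes report something else, mostly with a low value. They report only what shows in the picture. A call takes as long as a camera call. They do not tell look-alikes from the thing itself.
- ctrl.masks_of(query, camera): "region" (384x512 bool, what is visible of it).
- ctrl.place_of(query, camera): "at" ([x, y, z] in m, in world coordinates, good to about 4 mm: a listed point, or the origin of a listed thing).
The state is a dict: "t": time; "joint_positions": joint angles; "qd": joint speeds; "joint_torque": joint torques, N m; "tcp_pos": TCP position; "eef_rot": TCP orientation; "wrist_force": force on the tool from outside, world axes, zero at the start; "moment": the same for the moment, N m; "width": finger opening in m; "grip_force": force on a finger pad.
Only numpy, scipy, OpenCV 4.12 (cv2) and the standard library are available. Lean on these libraries where they do the work, as an engineer would, in place of code of your own. Each camera call takes 0.05 s, during which the arm holds its last target. There are 200 camera calls.

### The job

Slide the plate carrier gently along its guides until it is fully home against the steel end stop. Then tighten the red screw handle clockwise (seen from above) just until the yellow tab springs out of the pressure head, and stop turning there: do not overtighten. Let go, leaving the carrier clamped, the tab out and the other things on the bench where they are.

Things in the scene. Friction and masses are not known exactly. Their poses are not given: they have to be found in the camera images.
- fixture: Grey clamp fixture bolted to the bench. Origin at bench level, directly below the screw axis. Its +x axis is the way the carrier slides home (towards the stop); base plate 12 mm thick, x -150 to 65 mm, y -65 to 107 mm. Two aluminium guide rails (8 mm wide, tops 24 mm above the bench, inner faces at y = -47 and +47 mm) run from x -130 to 50 mm. Column at y 75 to 105 mm carries an arm 40 mm wide (x -20 to 20), y -20 to 105, its top 125 mm above the bench, which holds the screw.
- stop: Steel end stop block, 10 x 60 x 22 mm, fixed at the far end of the guides. Origin at the foot of the face that the carrier meets, 55 mm along the fixture's +x from the screw axis.
- carrier: Loose aluminium plate carrier 180 x 90 x 14 mm (about 0.45 kg, waxed, 1 to 5 N to slide) with a green printing plate on top, lying between the rails on the base plate (its underside 12 mm above the bench, 2 mm play to each rail). Origin at the centre of its underside, axes as the fixture's; its leading edge is 90 mm along its +x. It starts 20 to 40 mm short of the stop; home, its origin is 35 mm on the -x side of the screw axis.
- carrier_grip (a point): Point 40 mm above the carrier's underside in its black upright grip block, 16 mm (x) by 30 mm (y), top 56 mm above the carrier's underside, near the open end (77 mm to -x of the carrier's origin). It can be gripped from above across either pair of sides or pushed.
- knob_grip (a point): Grip point of the red screw handle, on the screw axis 155 mm above the bench, 30 mm above the arm's top. The handle is an upright bar 44 mm long (this point's x axis), 14 mm thick (its y axis), from 133 to 171 mm above the bench, on a round collar of 18 mm radius; the handle does not rise or fall as it turns.
- knob (a joint): Turn of the screw handle, rad, growing clockwise seen from above (tightening), 0 to 9. Starts between 0 and 1.2. Stiff (about 0.13 N m, rising to 0.25 N m under load), stays where it is left. Each turn lowers the pressure head by 14 mm. The foot's height is adjustable and not known, so the turn needed (2.6 to 5.5 rad in all) is not known either.
- shoe: Dark steel pressure head (sleeve of 17 mm radius, 42 mm tall, white band) with a rubber foot, under the arm on the screw axis. It goes down with the screw; the foot starts roughly 2 to 8 mm above the carrier's top. It holds a spring pack (7 N per mm): after the foot meets the carrier the force rises from about 10 N, the tab pops at about 40 N, and over 58 N is overtightened (about 1 rad of turning past the pop). Origin on the axis at the top of the sleeve.
- tab (a joint): How far the yellow indicator tab stands out of the pressure head's -y side (fixture axes), m: 0 while latched flush inside; jumps to 0.026 at the set force. Tab 16 mm wide, 7 mm high. It stays out.
- tab_tip (a point): Middle of the tab's outer end: 14 mm from the screw axis, to the fixture's -y, when latched (hidden in the sleeve), 40 mm when out.
- tape: Roll of tape lying flat, 90 mm across, 24 mm high; beside the fixture. Bystander. Origin under its centre.
- tub: Green tub, 90 mm across, 75 mm high. Bystander. Origin under its centre.
- cards: Stack of white cards, 85 x 55 x 24 mm. Bystander. Origin under its centre.
- driver: Screwdriver with red handle, 200 mm long, lying. Bystander. Origin under its middle.
- wrench: Wrench, 180 mm long, lying. Bystander. Origin under its middle.
- spare_plate: Spare green printing plate, 120 x 80 x 10 mm, lying flat. Bystander. Origin under its centre.
- ink: Red ink jar, 56 mm across, 100 mm high. Bystander. Origin under its centre.
There are look-alikes about, which are no part of the job. What is shaped like the carrier but turquoise or white is not meant.

How it is judged (in metres and radians):
On the way, in this order (a step that is already met when the one before it is completed fails the run):
1. the carrier is home against the end stop (within 2.5 mm) (x of carrier in the frame of fixture above -0.0375 m), for 0.2 s.
2. the yellow tab has sprung out with the carrier clamped (value of joint tab above 0.018 m and contact force between shoe and carrier above 25 N), for 0.2 s.
At the end, for the whole second after the job is handed in: The carrier lies flat in its guides within 2.5 mm of the end stop, at rest, pressed by the pressure head with 25 to 58 N, and the yellow tab is out (over 18 mm) (all of step 2 and x of carrier in the frame of fixture above -0.0375 m and z of carrier in the frame of fixture below 0.016 m and angle between the x axis of carrier and the x axis of fixture, either way round below 0.06 rad and linear speed of carrier below 0.01 m/s); the robot touches nothing.
It fails at once if the clamp was overtightened: more than 58 N on the carrier (contact force between shoe and carrier above 58 N).
It fails at once if the carrier was rammed against the end stop with more than 35 N (contact force between carrier and stop above 35 N).
It fails at once if another thing on the bench was shifted by more than 30 mm (distance of any of tape, tub, cards, driver, wrench, spare_plate, ink from where it was at the start of the episode above 0.03 m).
It also fails if it takes over 72 s, if anything falls off the work surface, if the arm or the gripper's body presses on something with over 40 N, if the wrist force passes 120 N, or if a joint passes its speed limit or range.

## Working session

There is one attempt and no reset: what is moved stays moved. The work goes in short steps, Python scripts to look and compute and a tool call to move; the robot and the scene stay as the last step left them, time stands still between calls to the robot, and variables do not carry over. Pictures are saved under pics/ and viewed, at most 10 in all, crops included, and the job is handed in when it is done.

Besides the shell and the picture viewer there is one more tool, called after ">>>" by a JSON object that holds its "fn" and its "kwargs". step_arm: Moves the arm, as the interface text tells. Its arguments: {"type":"object","properties":{"increments":{"type":"array"}},"required":["increments"]}

```bash
mkdir -p pics; python3 - <<'E'
from station import ctrl
import cv2, numpy as np
o=ctrl.get_obs(); print(o['t'],o['tcp_pos'],o['eef_rot'],o['width'],ctrl.grasp_offset)
for c in ('scene','top'):
    im,d=ctrl.read_camera(c); cv2.imwrite(f'pics/{c}0.png',im[:,:,::-1]); np.savez(f'{c}0.npz',im=im,d=d)
    k=ctrl.get_calibration(c);T=np.array(k['T']);print(c,k['fx'],k['cx'],k['cy'],T.round(3).tolist())
    Ti=np.linalg.inv(T)
    for q in ('fixture','stop','carrier','carrier_grip','knob_grip','shoe','tape','ink','tub'):
        for r in ctrl.place_of(q,c)[:3]:
            p=Ti[:3,:3]@np.array(r['at'])+Ti[:3,3]
            print(q,np.round(r['at'],4),round(r['score'],2),(p[:2]/p[2]*k['fx']+[k['cx'],k['cy']]).round())
E
```

```text
0.0 [0.16348283 0.65443355 0.20478593] [[-9.70191606e-01  2.42338992e-01 -2.45999010e-04]
 [ 2.42339109e-01  9.70190809e-01 -1.24549554e-03]
 [-6.31661556e-05 -1.26798450e-03 -9.99999194e-01]] 0.09386838139681486 0.0188
scene 483.7573310153533 248.6815725888041 184.74742118249404 [[-0.579, 0.606, -0.545, 1.322], [0.815, 0.437, -0.38, 0.551], [0.008, -0.664, -0.747, 1.199], [0.0, 0.0, 0.0, 1.0]]
fixture [ 6.153e-01  1.950e-02 -1.000e-04] 0.68 [237. 229.]
stop [0.6639 0.028  0.0088] 0.63 [230. 239.]
carrier [0.5339 0.0082 0.0079] 0.83 [250. 209.]
carrier [0.312  0.1606 0.0014] 0.58 [326. 189.]
carrier_grip [ 0.297  -0.1474  0.0351] 0.85 [253. 141.]
carrier_grip [0.241  0.181  0.0403] 0.84 [344. 170.]
carrier_grip [0.4615 0.0008 0.0499] 0.73 [261. 185.]
knob_grip [0.6101 0.0183 0.1525] 0.76 [238. 196.]
shoe [0.6088 0.0182 0.0913] 0.49 [238. 209.]
shoe [ 0.3904 -0.4906 -0.0007] 0.32 [163. 125.]
tape [ 0.6517 -0.1258 -0.0031] 0.77 [193. 215.]
ink [0.5086 0.1734 0.0013] 0.81 [299. 230.]
tub [ 0.6436  0.199  -0.0009] 0.67 [282. 265.]
top 390.5277381598874 257.33526486983124 195.27615370374755 [[-0.002, -0.994, 0.11, 0.378], [-1.0, 0.001, -0.009, 0.029], [0.008, -0.11, -0.994, 1.499], [0.0, 0.0, 0.0, 1.0]]
fixture [0.6124 0.0136 0.0014] 0.65 [258. 178.]
stop [0.6649 0.0323 0.0088] 0.46 [253. 164.]
carrier [ 0.3628 -0.1759  0.0043] 0.84 [308. 242.]
carrier [3.088e-01 1.597e-01 1.000e-04] 0.77 [220. 257.]
carrier [0.5403 0.0099 0.0123] 0.62 [259. 196.]
carrier_grip [ 0.2978 -0.1456  0.0369] 0.93 [301. 260.]
carrier_grip [ 0.4593 -0.0008  0.0532] 0.79 [262. 216.]
carrier_grip [0.2326 0.1872 0.0419] 0.66 [211. 278.]
knob_grip [0.6139 0.0209 0.1566] 0.48 [256. 170.]
tape [0.5398 0.0102 0.0105] 0.6 [259. 196.]
tape [ 0.6562 -0.1306 -0.0014] 0.5 [295. 167.]
ink [ 0.5075  0.1741 -0.0014] 0.74 [216. 205.]
ink [ 0.3911 -0.4948  0.0017] 0.55 [391. 235.]
tub [0.6501 0.2013 0.003 ] 0.96 [210. 168.]
```

```bash
python3 - <<'E'
import cv2
a=cv2.imread('pics/scene0.png')[90:310,130:400]; b=cv2.imread('pics/top0.png')[120:300,180:340]
cv2.imwrite('pics/sc.png',cv2.resize(a,(736,600),interpolation=cv2.INTER_CUBIC));cv2.imwrite('pics/tc.png',cv2.resize(b,None,fx=3.3,fy=3.3,interpolation=cv2.INTER_CUBIC))
E
```

```text
(no output)
```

View pics/sc.png

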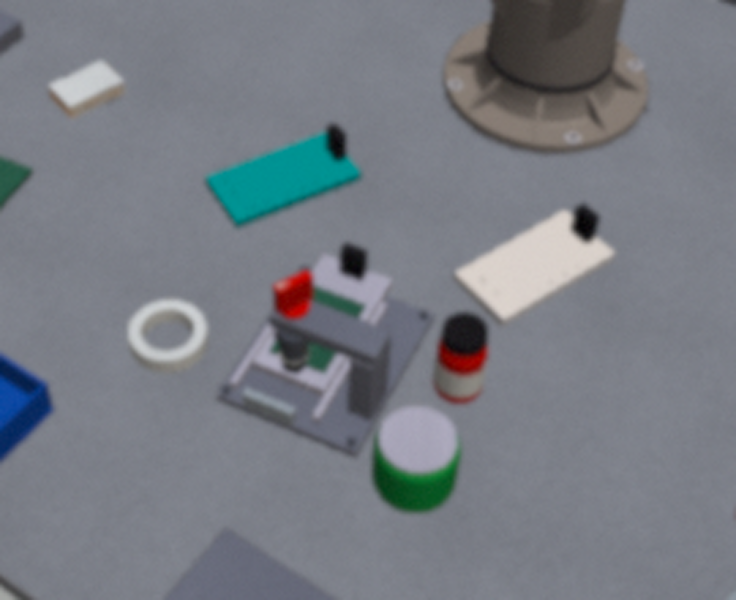

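View pics/tc.png

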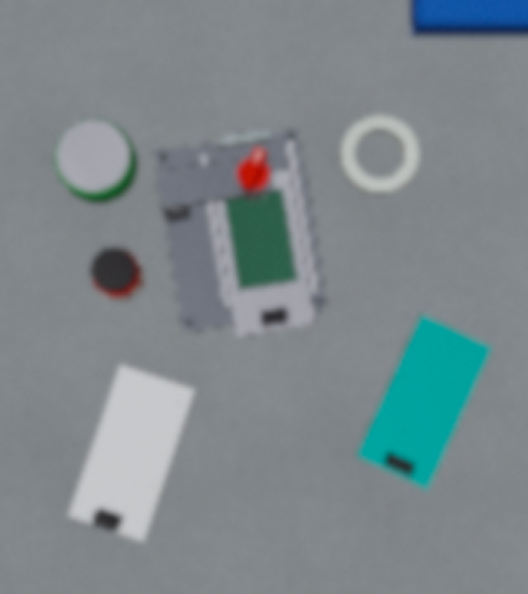

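The carrier candidates by top pixel are the turquoise plate's grip (301,260), the white plate's grip (211,278), and the aluminium carrier with a green plate inside the fixture (262,216). I choose the last one. The red handle is at (256,170) top and (238,196) scene. The tape, ink and tub stand beside the fixture.

```bash
cat > h.py <<'E'
import numpy as np, cv2
from station import ctrl
def cloud(c,d):
    k=ctrl.get_calibration(c);T=np.array(k['T']);v,u=np.mgrid[:384,:512]
    P=np.stack([(u-k['cx'])/k['fx']*d,(v-k['cy'])/k['fy']*d,d],-1)
    return P@T[:3,:3].T+T[:3,3]
def rect(p):
    r=cv2.minAreaRect((p[:,:2]*1000).astype(np.float32)); return np.round(r[0],1),np.round(r[1],1),round(r[2],1)
E
python3 - <<'E'
from h import *
for c in('top','scene'):
    z=np.load(c+'0.npz');im=z['im'].astype(int);P=cloud(c,z['d']);ok=z['d']>0
    near=ok&(np.hypot(P[...,0]-.57,P[...,1]-.02)<.16)
    R,G,B=im[...,0],im[...,1],im[...,2]
    red=near&(R>130)&(G<60)&(B<60)&(P[...,2]>.125)
    print(c,'red',red.sum(),P[red].mean(0),rect(P[red]),P[red][:,2].max())
    top=red&(P[...,2]>.155); print('redtop',top.sum(),P[top].mean(0),rect(P[top]))
    blk=near&(im.max(-1)<50)&(P[...,0]<.5)&(P[...,2]>.045)
    print('blk',blk.sum(),P[blk].mean(0),rect(P[blk]),P[blk][:,2].max())
    g=near&(G>R+25)&(G>B+10)&(P[...,2]<.05); print('green',g.sum(),rect(P[g]))
    b=near&(P[...,2]>.006)&(P[...,2]<.03)&(P[...,0]>.44)&(P[...,1]>-.08)&(P[...,1]<.14)&~((P[...,0]<.55)&(P[...,1]>.135)); print('base',b.sum(),rect(P[b]))
k=ctrl.masks_of('fixture','top')[0]['region']; P=cloud('top',np.load('top0.npz')['d']); k&=(P[...,2]>.004)&(P[...,2]<.03); print(rect(P[k]))
E
```

```text
top red 56 [0.60620596 0.02092211 0.15558942] (array([607. ,  20.1]), array([24.9, 32.2]), 89.6) 0.17601569185123211
redtop 35 [0.60404484 0.02240679 0.16945862] (array([604.5,  22.9]), array([13.9, 29.6]), 68.1)
blk 1 [ 0.46324066 -0.00761515  0.06627494] (array([463.2,  -7.6]), array([0., 0.]), 0.0) 0.06627494475773688
green 431 (array([562.1,  74.9]), array([210.2, 111.8]), 81.9)
base 1985 (array([583.7,  27.5]), array([281.1, 215.4]), 1.5)
scene red 88 [0.61541797 0.02524514 0.15161999] (array([616.8,  25.6]), array([35. , 20.2]), 0.7) 0.17516135575372505
redtop 45 [0.61355672 0.02307443 0.16892024] (array([615.6,  19.6]), array([14.3, 37.3]), 69.7)
blk 52 [0.47001538 0.00158174 0.05999325] (array([477.8,  73.2]), array([174.6,  17.4]), 82.8) 0.09442336663572348
green 103 (array([554. ,  13.8]), array([101.6,  53.6]), 11.8)
base 2108 (array([582.9,  32. ]), array([277.7, 201.2]), 1.4)
(array([567.3,  34.1]), array([218.7, 172.7]), 9.2)
```

>>> {"fn": "step_arm", "kwargs": {"increments": [[[0,0,0],[0,0,-5.6],-1],[[0,0,0],[0,0,-5.6],-1],[[0,0,0],[0,0,-5.6],-1],[[0,0,0],[0,0,-5.6],-1]]}}

```text
t: 1.38
tcp_pos: [0.1636, 0.6548, 0.2055]
eef_rot: [[-0.989, -0.15, -0.0], [-0.15, 0.989, -0.0], [0.0, -0.0, -1.0]]
wrist_force: [0.3, -0.4, -0.2]
width: 0.0941
grip_force: 0.0
```

>>> {"fn": "step_arm", "kwargs": {"increments": [[[-0.022,-0.033,0],[0,0,0],-1],[[-0.022,-0.033,0],[0,0,0],-1],[[-0.022,-0.033,0],[0,0,0],-1],[[-0.022,-0.033,0],[0,0,0],-1],[[-0.022,-0.033,0],[0,0,0],-1],[[-0.022,-0.033,0],[0,0,0],-1],[[-0.022,-0.033,0],[0,0,0],-1],[[-0.022,-0.033,0],[0,0,0],-1],[[-0.022,-0.033,0],[0,0,0],-1],[[-0.022,-0.033,0],[0,0,0],-1]]}}

```text
t: 2.22
tcp_pos: [0.4304, 0.3588, 0.2058]
eef_rot: [[-0.989, -0.146, 0.0], [-0.146, 0.989, 0.0], [-0.0, 0.0, -1.0]]
wrist_force: [0.3, 0.8, 1.1]
width: 0.0941
grip_force: 0.0
```

>>> {"fn": "step_arm", "kwargs": {"increments": [[[0.0024,-0.036,0],[0,0,0],-1],[[0.0024,-0.036,0],[0,0,0],-1],[[0.0024,-0.036,0],[0,0,0],-1],[[0.0024,-0.036,0],[0,0,0],-1],[[0.0024,-0.036,0],[0,0,0],-1],[[0.0024,-0.036,0],[0,0,0],-1],[[0.0024,-0.036,0],[0,0,0],-1],[[0.0024,-0.036,0],[0,0,0],-1],[[0.0024,-0.036,0],[0,0,0],-1],[[0.0024,-0.036,0],[0,0,0],-1]]}}

```text
t: 3.05
tcp_pos: [0.4578, -0.001, 0.2058]
eef_rot: [[-0.989, -0.146, 0.001], [-0.146, 0.989, 0.001], [-0.001, 0.0, -1.0]]
wrist_force: [0.6, -0.1, 0.5]
width: 0.0943
grip_force: 0.0
```

```bash
python3 - <<'E'
from h import *
o=ctrl.get_obs(); print(o['tcp_pos'],np.round(o['joint_positions'],1))
for i in range(2):
    im,d=ctrl.read_camera('scene')
    for q in('carrier_grip','knob_grip'):print(q,[(np.round(r['at'],4),round(r['score'],2)) for r in ctrl.place_of(q,'scene')])
cv2.imwrite('pics/s1.png',cv2.resize(im[150:270,180:320,::-1],(700,600),interpolation=cv2.INTER_CUBIC))
E
```

```text
[ 0.45782937 -0.00098069  0.20582902] [-30.5   3.2  23.7 119.9  -1.5  57.2  92.4]
carrier_grip [(array([ 0.4643, -0.0034,  0.0524]), 0.88), (array([0.2414, 0.1781, 0.0373]), 0.81), (array([0.6413, 0.1976, 0.0017]), 0.74), (array([ 0.2981, -0.1441,  0.0337]), 0.71)]
knob_grip [(array([0.6135, 0.0224, 0.1551]), 0.73)]
carrier_grip [(array([0.2366, 0.1801, 0.0399]), 0.78), (array([ 0.2963, -0.1456,  0.0329]), 0.68), (array([ 0.4629, -0.0014,  0.0534]), 0.61)]
knob_grip [(array([0.6072, 0.0189, 0.1543]), 0.58)]
```

View pics/s1.png

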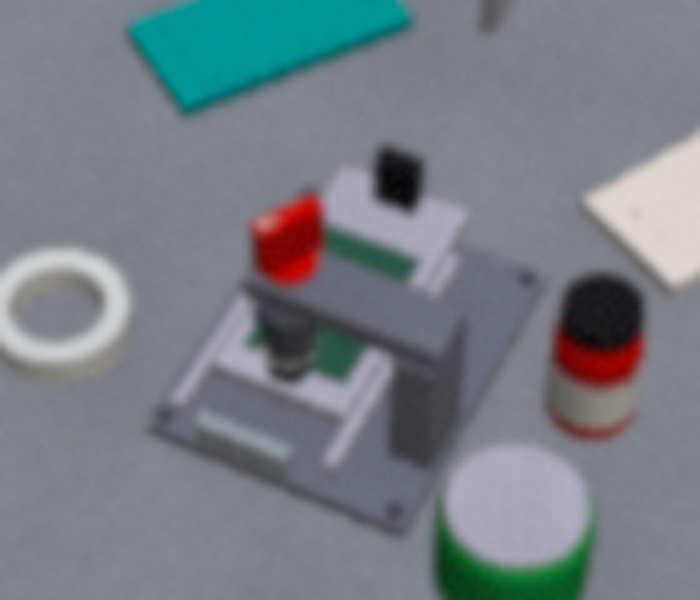

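The crop shows the aluminium carrier with its black grip block at crop (400,178), full-image (260,186). It sits between the rails and is clear of the red handle, so the choice holds. Next I descend and grip.

>>> {"fn": "step_arm", "kwargs": {"increments": [[[-0.003,0,0.03],[0,0,0],-1],[[0,0,0.03],[0,0,0],-1],[[0,0,0.03],[0,0,0],-1],[[0,0,0.03],[0,0,0],-1],[[0,0,0.025],[0,0,0],-1],[[0,0,0.02],[0,0,0],-1],[[0,0,0],[0,0,0],-1]]}}

```text
t: 3.93
tcp_pos: [0.4588, 0.0022, 0.0374]
eef_rot: [[-0.989, -0.148, -0.005], [-0.148, 0.989, -0.001], [0.005, -0.0, -1.0]]
wrist_force: [-1.1, 0.5, -0.4]
width: 0.0943
grip_force: 0.0
```

>>> {"fn": "step_arm", "kwargs": {"increments": [[[0,0,0],[0,0,0],0.5],[[0,0,0],[0,0,0],1],[[0,0,0],[0,0,0],1],[[0,0,0],[0,0,0],1],[[0,0,0],[0,0,0],1],[[0,0,0],[0,0,0],1]]}}

```text
t: 4.43
tcp_pos: [0.4613, 0.0013, 0.0411]
eef_rot: [[-0.989, -0.146, 0.001], [-0.146, 0.989, 0.0], [-0.001, 0.0, -1.0]]
wrist_force: [-1.0, 0.4, -0.1]
width: 0.0576
grip_force: 0.0
```

>>> {"fn": "step_arm", "kwargs": {"increments": [[[0,0,0],[0,0,0],1],[[0,0,0],[0,0,0],1],[[0,0,0],[0,0,0],1],[[0,0,0],[0,0,0],1],[[0,0,0],[0,0,0],1],[[0,0,0],[0,0,0],1],[[0,0,0],[0,0,0],1]]}}

```text
t: 5.02
tcp_pos: [0.4609, -0.0017, 0.0406]
eef_rot: [[-0.99, -0.143, 0.0], [-0.143, 0.99, -0.002], [0.0, -0.002, -1.0]]
wrist_force: [-1.4, -18.7, 9.2]
width: 0.0297
grip_force: 30.0
```

>>> {"fn": "step_arm", "kwargs": {"increments": [[[0,-0.0025,0],[0,0,0],1],[[0,0,0],[0,0,0],1],[[0,0,0],[0,0,0],1]]}}

```text
t: 5.27
tcp_pos: [0.4613, -0.0019, 0.0405]
eef_rot: [[-0.989, -0.145, 0.0], [-0.145, 0.989, -0.001], [0.0, -0.001, -1.0]]
wrist_force: [0.3, -6.3, 4.3]
width: 0.0299
grip_force: 30.0
```

>>> {"fn": "step_arm", "kwargs": {"increments": [[[-0.002,-0.0005,0],[0,0,0],1],[[-0.002,0,0],[0,0,0],1],[[-0.002,0,0],[0,0,0],1],[[-0.002,0,0],[0,0,0],1],[[-0.002,0,0],[0,0,0],1]]}}

```text
t: 5.68
tcp_pos: [0.471, -0.0007, 0.0405]
eef_rot: [[-0.989, -0.145, -0.001], [-0.145, 0.989, -0.0], [0.001, -0.0, -1.0]]
wrist_force: [-2.3, -5.3, 7.5]
width: 0.0297
grip_force: 30.0
```

>>> {"fn": "step_arm", "kwargs": {"increments": [[[-0.002,-0.0005,0],[0,0,0],1],[[-0.002,0,0],[0,0,0],1],[[-0.002,0,0],[0,0,0],1],[[-0.002,0,0],[0,0,0],1],[[-0.002,0,0],[0,0,0],1],[[-0.002,0,0],[0,0,0],1],[[-0.002,0,0],[0,0,0],1]]}}

```text
t: 6.27
tcp_pos: [0.485, 0.0012, 0.0405]
eef_rot: [[-0.989, -0.146, -0.001], [-0.146, 0.989, -0.0], [0.001, 0.0, -1.0]]
wrist_force: [-2.4, -3.6, 6.9]
width: 0.0297
grip_force: 30.0
```

```bash
python3 - <<'E'
from h import *
o=ctrl.get_obs(); print(o['tcp_pos'],np.round(o['joint_positions'],1),o['wrist_force'],o['moment'])
E
```

```text
[0.48499794 0.00122257 0.04054149] [-25.1  21.2  20.7 124.8 -12.5  35.9 102.8] [-2.35065272 -3.63146508  6.92364908] [-0.76093089  0.66547735  0.01273082]
```

>>> {"fn": "step_arm", "kwargs": {"increments": [[[-0.002,0,0],[0,0,0],1],[[-0.002,0,0],[0,0,0],1],[[-0.002,0,0],[0,0,0],1],[[-0.001,0,0],[0,0,0],1],[[-0.001,0,0],[0,0,0],1]]}}

```text
t: 6.68
tcp_pos: [0.4929, 0.0023, 0.0405]
eef_rot: [[-0.989, -0.146, -0.001], [-0.146, 0.989, -0.0], [0.001, -0.0, -1.0]]
wrist_force: [-3.3, -3.2, 6.9]
width: 0.0299
grip_force: 30.0
```

>>> {"fn": "step_arm", "kwargs": {"increments": [[[-0.001,0,0],[0,0,0],1],[[-0.001,0,0],[0,0,0],1],[[-0.001,0,0],[0,0,0],1]]}}

```text
t: 6.93
tcp_pos: [0.4959, 0.0028, 0.0406]
eef_rot: [[-0.989, -0.146, -0.0], [-0.146, 0.989, -0.0], [0.0, -0.0, -1.0]]
wrist_force: [-3.6, -2.7, 7.4]
width: 0.0301
grip_force: 30.0
```

>>> {"fn": "step_arm", "kwargs": {"increments": [[[-0.001,0,0],[0,0,0],1],[[-0.001,0,0],[0,0,0],1]]}}

```text
t: 7.1
tcp_pos: [0.4978, 0.0031, 0.0405]
eef_rot: [[-0.989, -0.146, -0.001], [-0.146, 0.989, -0.0], [0.001, -0.0, -1.0]]
wrist_force: [-2.5, -2.6, 6.9]
width: 0.0298
grip_force: 30.0
```

>>> {"fn": "step_arm", "kwargs": {"increments": [[[-0.001,0,0],[0,0,0],1],[[-0.001,0,0],[0,0,0],1]]}}

```text
t: 7.27
tcp_pos: [0.4996, 0.0034, 0.0405]
eef_rot: [[-0.989, -0.146, -0.001], [-0.146, 0.989, -0.0], [0.001, 0.0, -1.0]]
wrist_force: [-11.3, -4.5, 19.5]
width: 0.0298
grip_force: 30.0
```

>>> {"fn": "step_arm", "kwargs": {"increments": [[[-0.001,0,0],[0,0,0],1],[[-0.0005,0,0],[0,0,0],1]]}}

```text
t: 7.43
tcp_pos: [0.4997, 0.0033, 0.0405]
eef_rot: [[-0.989, -0.145, -0.004], [-0.145, 0.989, -0.0], [0.004, 0.001, -1.0]]
wrist_force: [-16.1, -3.5, 24.9]
width: 0.0299
grip_force: 30.0
```

>>> {"fn": "step_arm", "kwargs": {"increments": [[[0.001,0,0],[0,0,0],1],[[0,0,0],[0,0,0],1],[[0,0,0],[0,0,0],1]]}}

```text
t: 7.68
tcp_pos: [0.4996, 0.0033, 0.0405]
eef_rot: [[-0.989, -0.145, -0.002], [-0.145, 0.989, -0.0], [0.002, 0.0, -1.0]]
wrist_force: [-6.5, -3.2, 12.9]
width: 0.0299
grip_force: 30.0
```

>>> {"fn": "step_arm", "kwargs": {"increments": [[[0,0,0],[0,0,0],-0.5],[[0,0,0],[0,0,0],-1],[[0,0,0],[0,0,0],-1],[[0,0,0],[0,0,0],-1],[[0,0,0],[0,0,0],-1],[[0,0,-0.02],[0,0,0],-1],[[0,0,-0.03],[0,0,0],-1],[[0,0,-0.035],[0,0,0],-1],[[0,0,-0.04],[0,0,0],-1],[[0,0,-0.04],[0,0,0],-1]]}}

```text
t: 8.52
tcp_pos: [0.4999, 0.0031, 0.2071]
eef_rot: [[-0.989, -0.145, -0.001], [-0.145, 0.989, -0.001], [0.001, -0.0, -1.0]]
wrist_force: [1.0, 0.4, -0.1]
width: 0.0919
grip_force: 0.0
```

```bash
python3 - <<'E'
from h import *
o=ctrl.get_obs(); print(o['tcp_pos'],np.round(o['joint_positions'],1),o['wrist_force'],o['moment'])
kg=[];cg=[]
for c in('scene','top','scene','top'):
    im,d=ctrl.read_camera(c)
    kg+=[(c,np.round(r['at'],4)) for r in ctrl.place_of('knob_grip',c) if r['score']>.4][:1]
    cg+=[(c,np.round(r['at'],4)) for r in ctrl.place_of('carrier_grip',c) if abs(r['at'][1])<.03][:1]
    if c=='scene':cv2.imwrite('pics/s2.png',cv2.resize(im[150:270,180:320,::-1],(700,600),interpolation=cv2.INTER_CUBIC))
    P=cloud(c,d);I=im.astype(int)
    m=(I[...,0]>130)&(I[...,1]<60)&(I[...,2]<60)&(P[...,2]>.155)&(np.hypot(P[...,0]-.61,P[...,1]-.02)<.05)
    print(c,m.sum(),m.any() and rect(P[m]))
print(kg,cg)
E
```

```text
[0.49992372 0.00314625 0.20705189] [-30.4   7.9  25.  115.1  -3.9  57.9  94.9] [ 1.01415973  0.44499861 -0.13550847] [ 0.10147245 -0.04410503 -0.0457614 ]
scene 49 (array([613.8,  22.6]), array([10.2, 36.3]), 76.3)
top 0 False
scene 48 (array([615.3,  20.4]), array([13.7, 38.2]), 66.1)
top 0 False
[('scene', array([0.6089, 0.0179, 0.1539])), ('scene', array([0.6069, 0.0193, 0.153 ]))] [('scene', array([0.5026, 0.0046, 0.0514])), ('scene', array([0.5033, 0.0044, 0.0515]))]
```

View pics/s2.png

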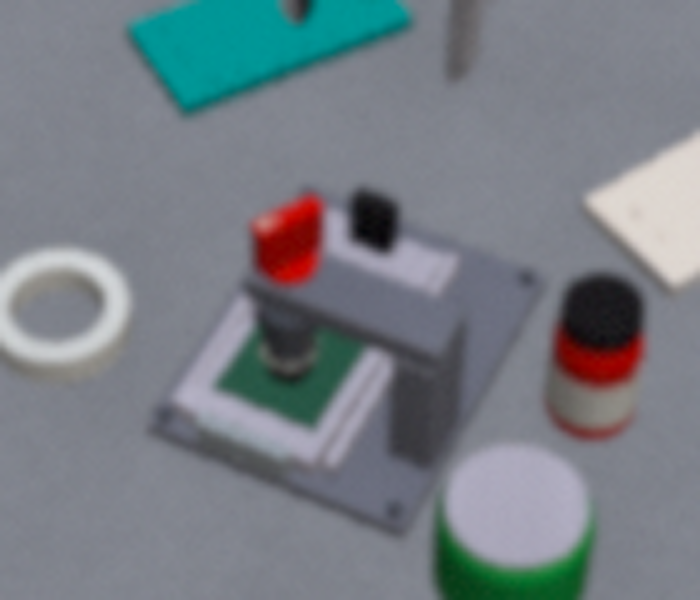

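>>> {"fn": "step_arm", "kwargs": {"increments": [[[0,0,0],[0,0,-7],-1],[[0,0,0],[0,0,-7],-1],[[0,0,0],[0,0,-7],-1],[[0,0,0],[0,0,-7],-1],[[0,0,0],[0,0,-7],-1]]}}

```text
t: 9.53
tcp_pos: [0.5004, 0.0034, 0.2051]
eef_rot: [[-0.723, -0.691, -0.001], [-0.691, 0.723, -0.0], [0.001, 0.0, -1.0]]
wrist_force: [-0.5, 0.5, 0.7]
width: 0.0939
grip_force: 0.0
```

```bash
python3 - <<'E'
from h import *
o=ctrl.get_obs(); print(o['tcp_pos'],np.round(o['joint_positions'],1))
E
```

```text
[0.50041468 0.00337945 0.2051477 ] [-27.1   8.   21.4 115.   -3.4  57.6 129.7]
```

>>> {"fn": "step_arm", "kwargs": {"increments": [[[0,0,0],[0,0,7.1],-1],[[0,0,0],[0,0,7.1],-1],[[0,0,0],[0,0,7.1],-1],[[0,0,0],[0,0,7.1],-1],[[0,0,0],[0,0,7.1],-1],[[0,0,0],[0,0,7.1],-1],[[0,0,0],[0,0,7.1],-1],[[0,0,0],[0,0,7.1],-1],[[0,0,0],[0,0,7.1],-1]]}}

```text
t: 10.28
tcp_pos: [0.5004, 0.0034, 0.2052]
eef_rot: [[-0.934, 0.357, -0.001], [0.357, 0.934, -0.0], [0.0, -0.0, -1.0]]
wrist_force: [0.4, -0.2, -0.3]
width: 0.0943
grip_force: 0.0
```

>>> {"fn": "step_arm", "kwargs": {"increments": [[[-0.033,0.018,0],[0,0,0],-1],[[-0.033,0.018,0],[0,0,0],-1],[[-0.033,0.018,0],[0,0,0],-1],[[0,0,0],[0,0,0],-1],[[0,0,0],[0,0,0],-1]]}}

```text
t: 10.7
tcp_pos: [0.613, 0.0194, 0.204]
eef_rot: [[-0.937, 0.35, -0.002], [0.35, 0.937, -0.002], [0.001, -0.002, -1.0]]
wrist_force: [-0.5, 0.0, -0.4]
width: 0.0942
grip_force: 0.0
```

```bash
python3 - <<'E'
from h import *
o=ctrl.get_obs(); print(o['tcp_pos'],np.round(o['joint_positions'],1)); print(o['eef_rot'].round(3) if hasattr(o['eef_rot'],'round') else o['eef_rot'])
E
```

```text
[0.61296949 0.01937466 0.20395548] [-29.6  20.3  27.8 101.5 -10.5  60.9  71.4]
[[-0.937  0.35  -0.002]
 [ 0.35   0.937 -0.002]
 [ 0.001 -0.002 -1.   ]]
```

>>> {"fn": "step_arm", "kwargs": {"increments": [[[0,0,0.02],[0,0,0],-1],[[0,0,0.02],[0,0,0],-1],[[0,0,0.015],[0,0,0],-1],[[0,0,0.009],[0,0,0],-1],[[0,0,0],[0,0,0],0.2],[[0,0,0],[0,0,0],0.5]]}}

```text
t: 11.2
tcp_pos: [0.6118, 0.0191, 0.1418]
eef_rot: [[-0.936, 0.351, -0.0], [0.351, 0.936, -0.0], [0.0, -0.0, -1.0]]
wrist_force: [-0.7, 0.1, 0.3]
width: 0.0836
grip_force: 0.0
```

>>> {"fn": "step_arm", "kwargs": {"increments": [[[0,0,0],[0,0,0],0.7],[[0,0,0],[0,0,0],1],[[0,0,0],[0,0,0],1],[[0,0,0],[0,0,0],1],[[0,0,0],[0,0,0],1],[[0,0,0],[0,0,0],1],[[0,0,0],[0,0,0],1],[[0,0,0],[0,0,0],1],[[0,0,0],[0,0,0],1],[[0,0,0],[0,0,0],1]]}}

```text
t: 12.03
tcp_pos: [0.6121, 0.0193, 0.1414]
eef_rot: [[-0.936, 0.351, -0.0], [0.351, 0.936, -0.0], [0.0, -0.0, -1.0]]
wrist_force: [0.1, -0.1, -0.3]
width: 0.0174
grip_force: 0.0
```

```bash
cat >> h.py <<'E'
def tab():
    o=ctrl.get_obs(); R=np.array(o['eef_rot'])
    print('t',round(o['t'],2),'tcp',np.round(o['tcp_pos'],4),'yaw',round(np.degrees(np.arctan2(R[1,0],R[0,0])),1),'J7',round(o['joint_positions'][6],1),'F',np.round(o['wrist_force'],1),'M',np.round(o['moment'],3),'w',round(o['width'],4))
    im,d=ctrl.read_camera('scene'); P=cloud('scene',d); hsv=cv2.cvtColor(im,cv2.COLOR_RGB2HSV)
    y=(hsv[...,0]>20)&(hsv[...,0]<35)&(hsv[...,1]>110)&(hsv[...,2]>70)&(np.hypot(P[...,0]-.612,P[...,1]-.02)<.09)
    print('yellow px',y.sum(),P[y].mean(0).round(3) if y.any() else '',[(np.round(r['at'],3),round(r['score'],2)) for r in ctrl.place_of('tab_tip','scene')[:2]],'shoe',[np.round(r['at'],4) for r in ctrl.place_of('shoe','scene')[:1]])
    return im
E
python3 - <<'E'
from h import *
tab()
E
```

```text
t 12.03 tcp [0.6121 0.0193 0.1414] yaw 159.5 J7 73.4 F [ 0.1 -0.1 -0.3] M [ 0.021  0.009 -0.002] w 0.0174
yellow px 1 [0.641 0.04  0.256] [(array([0.565, 0.54 , 0.002]), 0.34)] shoe [array([0.5631, 0.5415, 0.0021])]
```

>>> {"fn": "step_arm", "kwargs": {"increments": [[[0,0,0],[0,0,0],1],[[0,0,0],[0,0,0],1],[[0,0,0],[0,0,0],1],[[0,0,0],[0,0,0],1]]}}

```text
t: 12.52
tcp_pos: [0.6122, 0.0194, 0.1415]
eef_rot: [[-0.937, 0.351, -0.0], [0.351, 0.937, 0.0], [0.0, -0.0, -1.0]]
wrist_force: [1.3, 1.8, -1.0]
width: 0.0139
grip_force: 29.9
```

```bash
python3 - <<'E'
from h import *
im=tab()
cv2.imwrite('pics/s3.png',cv2.resize(im[150:270,180:320,::-1],(700,600),interpolation=cv2.INTER_CUBIC))
E
```

```text
t 12.52 tcp [0.6122 0.0194 0.1415] yaw 159.5 J7 73.4 F [ 1.3  1.8 -1. ] M [ 0.274 -0.165 -0.035] w 0.0139
yellow px 0  [] shoe [array([0.6077, 0.0194, 0.0873])]
```

View pics/s3.png

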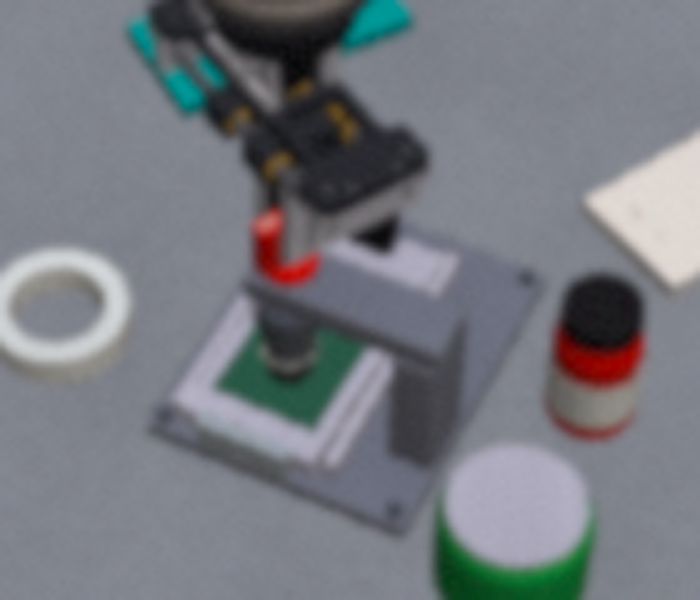

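The handle is gripped across its 14 mm thickness at crop (285,240), and the head is visible at crop (288,345) with no tab showing yet. I start turning clockwise.

>>> {"fn": "step_arm", "kwargs": {"increments": [[[0,0,0],[0,0,5],1],[[0,0,0],[0,0,7],1],[[0,0,0],[0,0,7],1],[[0,0,0],[0,0,7],1],[[0,0,0],[0,0,7],1],[[0,0,0],[0,0,7],1],[[0,0,0],[0,0,7],1],[[0,0,0],[0,0,7],1]]}}

```text
t: 13.33
tcp_pos: [0.6119, 0.0191, 0.1415]
eef_rot: [[-0.261, 0.965, -0.0], [0.965, 0.261, -0.0], [-0.0, -0.001, -1.0]]
wrist_force: [-1.4, -0.2, -1.6]
width: 0.0138
grip_force: 30.0
```

```bash
python3 -c "from h import *;tab()"
```

```text
t 13.33 tcp [0.6119 0.0191 0.1415] yaw 105.1 J7 25.9 F [-1.4 -0.2 -1.6] M [-0.18   0.373  0.1  ] w 0.0138
yellow px 0  [(array([0.608, 0.017, 0.089]), 0.37), (array([0.5  , 0.004, 0.05 ]), 0.35)] shoe [array([0.6635, 0.0315, 0.0085])]
```

>>> {"fn": "step_arm", "kwargs": {"increments": [[[0,0,0],[0,0,6],1],[[0,0,0],[0,0,6],1],[[0,0,0],[0,0,6],1],[[0,0,0],[0,0,6],1]]}}

```text
t: 13.82
tcp_pos: [0.6117, 0.0191, 0.1414]
eef_rot: [[0.148, 0.989, -0.001], [0.989, -0.148, 0.0], [0.0, -0.001, -1.0]]
wrist_force: [-2.9, -1.3, 1.7]
width: 0.0138
grip_force: 30.0
```

```bash
python3 -c "from h import *;tab()"
```

```text
t 13.82 tcp [0.6117 0.0191 0.1414] yaw 81.5 J7 5.9 F [-2.9 -1.3  1.7] M [-0.277  0.998  0.127] w 0.0138
yellow px 0  [(array([0.391, 0.499, 0.002]), 0.58)] shoe [array([0.6069, 0.015 , 0.0849])]
```

>>> {"fn": "step_arm", "kwargs": {"increments": [[[0,0,0],[0,0,6],1],[[0,0,0],[0,0,6],1],[[0,0,0],[0,0,6],1],[[0,0,0],[0,0,6],1]]}}

```text
t: 14.3
tcp_pos: [0.6115, 0.0192, 0.1414]
eef_rot: [[0.537, 0.843, -0.001], [0.843, -0.537, 0.0], [-0.0, -0.001, -1.0]]
wrist_force: [-5.6, 0.1, 4.4]
width: 0.0137
grip_force: 30.0
```

```bash
python3 -c "from h import *;tab()"
```

```text
t 14.3 tcp [0.6115 0.0192 0.1414] yaw 57.5 J7 -14.1 F [-5.6  0.1  4.4] M [-0.217  1.49   0.179] w 0.0137
yellow px 1 [ 0.642 -0.019  0.271] [(array([0.663, 0.033, 0.009]), 0.67)] shoe [array([0.6089, 0.0183, 0.0844])]
```

>>> {"fn": "step_arm", "kwargs": {"increments": [[[0,0,0],[0,0,6],1],[[0,0,0],[0,0,6],1],[[0,0,0],[0,0,6],1]]}}

```text
t: 14.7
tcp_pos: [0.6115, 0.0192, 0.1414]
eef_rot: [[0.772, 0.636, -0.002], [0.636, -0.772, 0.001], [-0.001, -0.002, -1.0]]
wrist_force: [-6.7, 0.9, 4.9]
width: 0.0138
grip_force: 30.0
```

```bash
python3 -c "from h import *;tab()"
```

```text
t 14.7 tcp [0.6115 0.0192 0.1414] yaw 39.5 J7 -28.8 F [-6.7  0.9  4.9] M [-0.104  1.742  0.234] w 0.0138
yellow px 3 [ 0.63  -0.025  0.272] [] shoe [array([0.6073, 0.0195, 0.0856])]
```

>>> {"fn": "step_arm", "kwargs": {"increments": [[[0,0,0],[0,0,6],1],[[0,0,0],[0,0,6],1],[[0,0,0],[0,0,6],1]]}}

```text
t: 15.1
tcp_pos: [0.6114, 0.0193, 0.1414]
eef_rot: [[0.93, 0.366, -0.002], [0.366, -0.93, 0.001], [-0.001, -0.002, -1.0]]
wrist_force: [-7.7, 0.7, 5.9]
width: 0.0138
grip_force: 30.0
```

```bash
python3 - <<'E'
from h import *
im=tab()
cv2.imwrite('pics/s4.png',cv2.resize(im[150:270,180:320,::-1],(700,600),interpolation=cv2.INTER_CUBIC))
E
```

```text
t 15.1 tcp [0.6114 0.0193 0.1414] yaw 21.5 J7 -43.5 F [-7.7  0.7  5.9] M [0.114 2.    0.201] w 0.0138
yellow px 0  [] shoe [array([0.6097, 0.0162, 0.0881])]
```

View pics/s4.png

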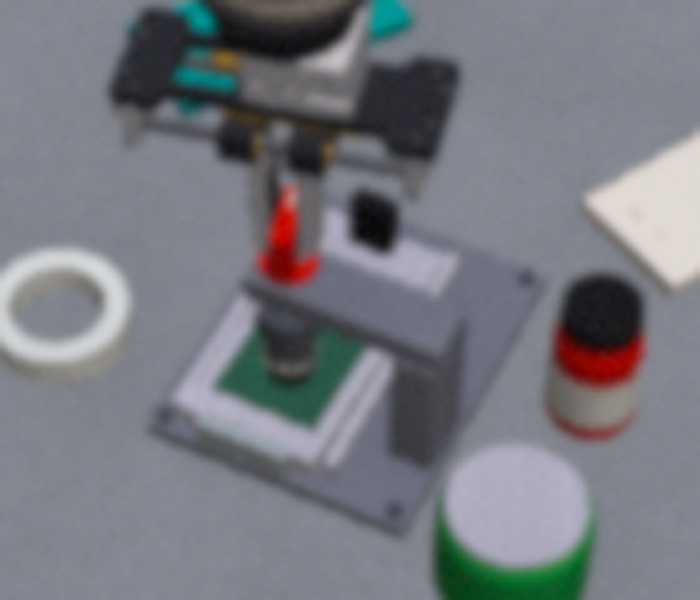

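The handle has turned with the gripper. The head at crop (288,350) has moved lower, with no yellow at its left side yet. I continue in small steps.

>>> {"fn": "step_arm", "kwargs": {"increments": [[[0,0,0],[0,0,6],1],[[0,0,0],[0,0,6],1],[[0,0,0],[0,0,6],1]]}}

```text
t: 15.5
tcp_pos: [0.6114, 0.0195, 0.1414]
eef_rot: [[0.998, 0.061, -0.002], [0.061, -0.998, 0.001], [-0.002, -0.001, -1.0]]
wrist_force: [-8.2, 1.0, 7.8]
width: 0.0137
grip_force: 30.0
```

```bash
python3 -c "from h import *;tab()"
```

```text
t 15.5 tcp [0.6114 0.0195 0.1414] yaw 3.5 J7 -58.1 F [-8.2  1.   7.8] M [0.266 2.137 0.204] w 0.0137
yellow px 0  [(array([0.666, 0.031, 0.01 ]), 0.15)] shoe [array([0.6083, 0.0168, 0.0841])]
```

>>> {"fn": "step_arm", "kwargs": {"increments": [[[0,0,0],[0,0,6],1],[[0,0,0],[0,0,6],1],[[0,0,0],[0,0,6],1]]}}

```text
t: 15.9
tcp_pos: [0.6114, 0.0196, 0.1414]
eef_rot: [[0.968, -0.25, -0.002], [-0.25, -0.968, 0.002], [-0.002, -0.001, -1.0]]
wrist_force: [-8.3, 2.5, 8.9]
width: 0.0136
grip_force: 30.0
```

```bash
python3 -c "from h import *;tab()"
```

```text
t 15.9 tcp [0.6114 0.0196 0.1414] yaw -14.5 J7 -72.7 F [-8.3  2.5  8.9] M [0.492 2.204 0.222] w 0.0136
yellow px 0  [] shoe [array([0.6089, 0.0193, 0.0874])]
```

>>> {"fn": "step_arm", "kwargs": {"increments": [[[0,0,0],[0,0,6],1],[[0,0,0],[0,0,6],1],[[0,0,0],[0,0,6],1]]}}

```text
t: 16.3
tcp_pos: [0.6114, 0.0197, 0.1414]
eef_rot: [[0.843, -0.537, -0.002], [-0.537, -0.843, 0.002], [-0.003, -0.0, -1.0]]
wrist_force: [-8.9, 3.3, 9.8]
width: 0.014
grip_force: 30.0
```

```bash
python3 -c "from h import *;tab()"
```

```text
t 16.3 tcp [0.6114 0.0197 0.1414] yaw -32.5 J7 -87.7 F [-8.9  3.3  9.8] M [0.838 2.148 0.22 ] w 0.014
yellow px 0  [(array([0.664, 0.031, 0.009]), 0.62)] shoe [array([0.6077, 0.0154, 0.0858])]
```

>>> {"fn": "step_arm", "kwargs": {"increments": [[[-0.0008,0.0005,0],[0,0,6],1],[[0,0,0],[0,0,6],1],[[0,0,0],[0,0,6],1]]}}

```text
t: 16.7
tcp_pos: [0.6114, 0.0198, 0.1414]
eef_rot: [[0.636, -0.771, -0.0], [-0.771, -0.636, 0.001], [-0.001, -0.0, -1.0]]
wrist_force: [-2.2, 3.3, 6.0]
width: 0.0138
grip_force: 30.0
```

```bash
python3 - <<'E'
from h import *
im=tab()
cv2.imwrite('pics/s5.png',cv2.resize(im[190:250,210:270,::-1],(600,600),interpolation=cv2.INTER_CUBIC))
E
```

```text
t 16.7 tcp [0.6114 0.0198 0.1414] yaw -50.5 J7 -103.8 F [-2.2  3.3  6. ] M [0.879 0.522 0.2  ] w 0.0138
yellow px 37 [ 0.62  -0.01   0.064] [(array([ 0.615, -0.02 ,  0.062]), 0.38)] shoe [array([ 5.626e-01,  5.407e-01, -3.000e-04])]
```

View pics/s5.png

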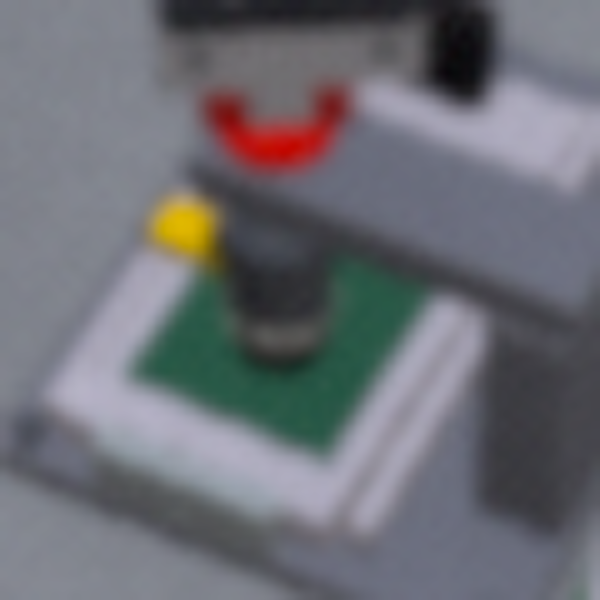

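The yellow tab is out at crop (185,228), at the head's -y side, and the carrier is still against the stop. I stop turning here, then open and lift away.

>>> {"fn": "step_arm", "kwargs": {"increments": [[[0,0,0],[0,0,0],0.5],[[0,0,0],[0,0,0],-0.5],[[0,0,0],[0,0,0],-1],[[0,0,0],[0,0,0],-1],[[0,0,0],[0,0,0],-1],[[0,0,0],[0,0,0],-1],[[0,0,0],[0,0,0],-1]]}}

```text
t: 17.43
tcp_pos: [0.6112, 0.0193, 0.1414]
eef_rot: [[0.636, -0.772, -0.0], [-0.772, -0.636, -0.0], [0.0, 0.0, -1.0]]
wrist_force: [-0.3, 0.0, 0.1]
width: 0.0571
grip_force: 0.0
```

>>> {"fn": "step_arm", "kwargs": {"increments": [[[0,0,-0.015],[0,0,0],-1],[[0,0,-0.025],[0,0,0],-1],[[0,0,-0.03],[0,0,0],-1],[[0,0,-0.03],[0,0,0],-1],[[0,0,-0.02],[0,0,0],-1],[[0,0,0],[0,0,0],-1],[[0,0,0],[0,0,0],-1],[[0,0,0],[0,0,0],-1]]}}

```text
t: 18.1
tcp_pos: [0.6109, 0.0196, 0.2608]
eef_rot: [[0.636, -0.772, -0.001], [-0.772, -0.636, 0.0], [-0.001, 0.0, -1.0]]
wrist_force: [-0.2, -0.3, -0.2]
width: 0.0939
grip_force: 0.0
```

```bash
python3 - <<'E'
from h import *
im=tab()
print([np.round(r['at'],4) for r in ctrl.place_of('carrier_grip','scene')])
cv2.imwrite('pics/s6.png',cv2.resize(im[130:280,150:330,::-1],(720,600),interpolation=cv2.INTER_CUBIC))
E
```

```text
t 18.1 tcp [0.6109 0.0196 0.2608] yaw -50.5 J7 -113.9 F [-0.2 -0.3 -0.2] M [ 0.064  0.177 -0.025] w 0.0939
yellow px 37 [ 0.62  -0.01   0.065] [(array([ 0.618, -0.019,  0.058]), 0.5)] shoe [array([0.6094, 0.0163, 0.0852])]
[array([0.2412, 0.1767, 0.0407]), array([ 0.2941, -0.1439,  0.0355]), array([0.5058, 0.0039, 0.0518]), array([0.5645, 0.5398, 0.0006])]
```

View pics/s6.png

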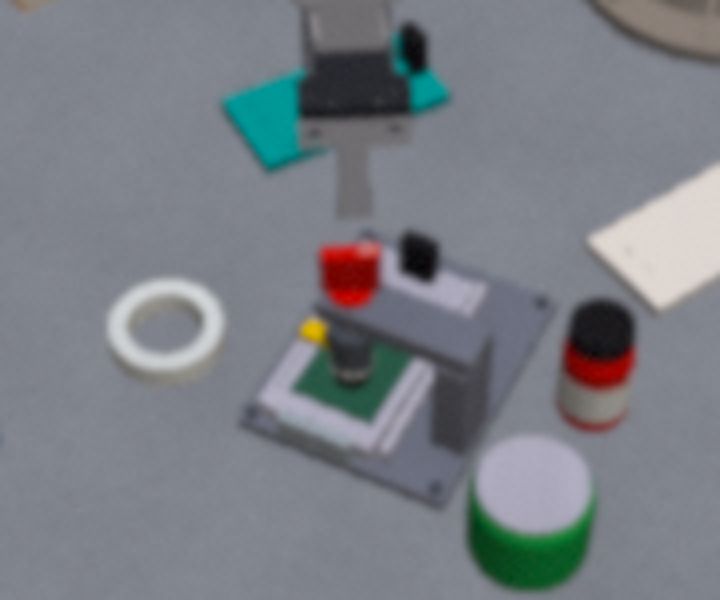

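The tab is out at crop (315,330), the carrier is against the stop at (320,430), the gripper is clear above the handle, and the bystanders have not moved. I hand it in.

```bash
python3 -c "from station import ctrl;print(ctrl.job_done())"
```

```text
the job is handed in; nothing more can be done
None
```

I handed the job in at about 18 s: the carrier is home against the stop, the screw was turned only until the yellow tab sprang out, and the gripper is clear. The clamp force itself could not be measured, and the hand-in gave no verdict.

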